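Lock the castle nut of a swivel stool

TASK

Tighten the castle nut on the upturned stool's spindle clockwise, only as far as the next slot that lines up with the spindle's cross hole: neither back it off nor run past that slot. Then take the red-handled locking pin from the tray and gently push it through slot and cross hole, without forcing it, until its shoulder is fully home against the nut, and let go. Leave the tack jar, hammer and spool where they are.

Things in the scene. Friction and masses are not known exactly. Their poses are not given: they have to be found in the camera images.
- stool: Round cream stool seat, 260 mm across, face down, immovable. On it a grey plate (top z = 68 mm), a boss of 28 mm radius, a washer (top z = 91 mm) and a dark vertical spindle, 24 mm diameter. Origin on the spindle's axis at table height, z up. The spindle's cross hole runs along this body's y axis; a thin red line across the spindle's flat top shows its direction.
- spindle_axis (a point): Point on the spindle's axis level with the top of the nut's hexagon, z = 112 mm; axes as stool. The centre of the cross hole lies 7 to 21 mm above it (z = 119 to 133 mm), differently each time, and has to be found by feel; it stays put. The hole is 8 mm wide and 7.4 mm high, open at both ends. The spindle's top is 12 mm above the hole's centre.
- nut_grip (a point): On the steel castle nut's axis at the middle of its hexagon, z = 101 mm; axes as crown. The hexagon is 40 mm across flats and reaches from z = 91 to 112 mm; its flats face along the slots (x axis and every 60 degrees), so a gripper closing along a slot direction pinches two flats.
- crown: Upper, slotted part of the castle nut, turns with it. Origin on the axis at z = 112 mm, on top of the hexagon; teeth to z = 136 mm, 18.5 mm out. Six radial slots 8 mm wide, every 60 degrees, cut down to the hexagon. Its x axis lies along the slot that must come to the stool's +y axis: the next to line up when turned clockwise, 0.35 to 0.85 rad away at the start.
- slot_mouth (a point): Outer end of that slot, 18.5 mm from the nut's axis along the crown's x axis, z = 124 mm.
- nut (a joint): Angle by which the nut has been tightened, rad: 0 at the start, positive clockwise seen from above. The nut is stiff (about 0.4 N m to turn, a little more the farther it goes) and stays nearly where it is left. It does not rise or sink noticeably.
- pin: Loose locking pin, about 50 g, standing on its foot. Red handle, 24 mm along x, 12 mm along y, 52 mm tall; origin at the centre of its underside, z up. A steel shank, 6 mm diameter with a short blunt nose (5.4 mm), runs along +x, 9 mm above the underside, from the shoulder (flange of 13 mm diameter, face at x = 16 mm) to x = 60 mm. It fits from either end of the hole; the foot clears the nut.
- pin_mid (a point): Point on the shank's axis, at x = 34.5 mm, z = 9 mm in the pin's frame: it lies on the spindle's axis, at the centre of the real hole, when the shoulder rests on the nut's teeth.
- tray: Fixed shallow blue tray, 130 by 130 mm, walls 4 mm thick and 14 mm high, floor 4 mm thick; origin under its centre. The pin stands in it at the start.
- tack_jar: Glass jar with white lid, 64 mm across, 75 mm tall, loose; origin at the centre of its underside.
- hammer: Upholsterer's hammer lying loose on the table, 240 mm long along its x axis; origin on its underside.
- spool: Wooden spool, 44 mm across, 50 mm tall, loose; origin at the centre of its underside.
Mind the look-alikes: they are no part of the job. There is more than one size of the pin; the job needs the middle-sized.

How it is judged (in metres and radians):
On the way:
1. the nut is tightened to the next slot in line with the cross hole (within 4 degrees) (angle between the x axis of crown and the y axis of stool, either way round below 0.07 rad and value of joint nut above 0.2 rad), for 0.2 s.
At the end, for the whole second after the job is handed in: The next slot is in line with the cross hole (within 6 degrees); the pin lies at rest through slot and hole, shoulder home (pin_mid within 3 mm of the spindle's axis and 5 to 23 mm above spindle_axis), within 7 degrees of the hole's direction, and is released (angle between the x axis of crown and the y axis of stool, either way round below 0.1 rad and value of joint nut above 0.2 rad and horizontal distance between pin_mid and spindle_axis below 0.003 m and z of pin_mid in the frame of spindle_axis between 0.005 and 0.023 m and angle between the x axis of pin and the y axis of stool, either way round below 0.12 rad and linear speed of pin below 0.02 m/s); the robot touches nothing.
It fails at once if the nut is backed off by more than 6 degrees from where it started (value of joint nut below -0.1 rad).
It fails at once if the nut is turned more than 12 degrees past the slot (x of slot_mouth in the frame of stool above 0.004 m).
It fails at once if the pin is forced: more than 15 N between it and the nut or spindle (contact force between pin and crown above 15 N or contact force between pin and stool above 15 N).
It fails at once if the tack jar, hammer or spool is moved by more than 20 mm (distance of any of tack_jar, hammer, spool from where it was at the start of the episode above 0.02 m).
It also fails if it takes over 61 s, if anything falls off the work surface, if the arm or the gripper's body presses on something with over 40 N, if the wrist force passes 120 N, or if a joint passes its speed limit or range.

ROBOT

A 6-joint arm with a two-finger parallel gripper is mounted at the origin on the work surface. World frame = base frame: x ahead of the robot, y to its left, z up, the work surface at z = 0. Lengths are in m, angles in degrees, forces in N, time in s.
With the tool pointing down it reaches from about 0.35 to 0.875 m from the base axis. Payload 4.2 kg.
Tool frame: the origin (TCP) lies on the centre line of the jaws, within the pads' length; the fingertips stand tip_reach ahead of it and the grasp point (between the pads) is the TCP (tip_reach is the distance from the TCP to the fingertips, in m); z points along the fingers, y is the line along which they close (so a half turn about z gives the same grasp; the last joint's range is limited). The gripper opens to 87 mm and grips with 3 to 60 N. Pads are 19 mm wide; open, the fingers measure 117 mm over their backs; the gripper's body (75 mm by 190 mm) begins 51 mm behind the grasp point.
Start: joints at [-61.215, 22.042, 0.453, 0, -68.411, -14.817], TCP at [0.151, -0.606, 0.242] pointing down, gripper open.
Joint ranges: [-179.83, 179.83], [-69.29, 118.12], [-61.27, 80.66], [-181.25, 117.63], [-171.15, -9.14], [-177.46, 177.46]. Speed limits (degrees/s): [159.86, 159.86, 180, 180, 180, 180].

INTERFACE

Orientations are given as a 3x3 rotation matrix whose columns are the frame's x, y, z axes.
In Python, from station import sense, capture, finish_job, tip_reach gives the robot as it stands.
- The arm moves only by the tool arm_command, never from a script. Its argument "deltas" is a list of rows, each a list of 7 numbers: the turn, a rotation vector about the tool's x, y, z in rad, then the shift along the tool's x, y, z in cm, then the closure, from -1 (fully open) to 1 (shut), so that 0 is half open. In form: [[rx, ry, rz, dx, dy, dz, hand], ...]. A call has 1 to 8 rows; each row is the pose to reach, as a shift and turn from the pose commanded when the call began, along the tool's axes at that moment; what a row does not reach only later rows make up. A row lasts 1/12 s, in which the tool goes at most 41.7 mm and 7.16 degrees, less where a joint would pass 70% of its speed; a pose out of reach is approached as far as the arm can. A call with a gripper value outside its range is refused whole. The fingers move at their own pace and stop on an object; the grip force is fixed at half the most. Time passes only in rows, so rows that repeat a pose let the fingers close. It gives the time, the measured TCP pose, the force, the opening and the grip force at its end, in the units of the state.
- sense(): the state, without advancing time (a new reading comes with each control period).
- capture(name): name is "scene" or "top"; returns a dict with "pixels" (420x560x3 uint8, blue, green, red), "fovy" (degrees; the focal length in pixels is half the picture's height over the tangent of half this angle, whatever the lens; pixels are square), "cx", "cy" (the principal point, pixels), "rvec" (rotation vector, rad) and "tvec" (3), from world to camera coordinates, as OpenCV has them. Camera axes: x right, y down, z forward; pixel columns grow to the right and rows downward; lengths in m; the calibration is good to about 2 mm. A picture is of the moment at which its call begins. There is no depth.
- finish_job(): hands the job in; it is judged then, once.
The state is a dict: "time_s": time; "joints": joint angles; "joint_velocities": joint speeds; "effort": joint torques, N m; "tcp_pos": TCP position; "ee_rot": TCP orientation; "wrist_force": force on the tool from outside, world axes, zero at the start; "moment": the same for the moment, N m; "gripper_width": opening from 0.0 (shut) to 1.0 (fully open); "gripper_force": force on a finger pad.
Only numpy, scipy, OpenCV 4.12 (cv2) and the standard library are available. Lean on these libraries where they do the work, as an engineer would, in place of code of your own. Each camera call takes 0.05 s, during which the arm holds its last target. There are 200 camera calls.

## Working session

There is one attempt and no reset: what is moved stays moved. The work goes in short steps, Python scripts to look and compute and a tool call to move; the robot and the scene stay as the last step left them, time stands still between calls to the robot, and variables do not carry over. Pictures are saved under pics/ and viewed, at most 10 in all, crops included, and the job is handed in when it is done.

Besides the shell and the picture viewer there is one more tool, called after "Emit:" as name(argument=value, ...), one argument or row to a line, values as JSON. arm_command: Moves the arm, as the interface text tells. Its arguments: {"type":"object","properties":{"deltas":{"type":"array"}},"required":["deltas"]}

```bash
ls; mkdir -p pics; python3 - <<'E'
from station import sense,capture,tip_reach
import cv2
print(sense(),tip_reach)
for n in("scene","top"):
    c=capture(n);cv2.imwrite(f"pics/{n}0.png",c["pixels"]);print({k:v for k,v in c.items() if k!="pixels"})
E
```

```text
pics
{'time_s': 0.0, 'joints': array([-6.12156387e+01,  2.20906144e+01,  3.79724956e-01, -3.08509362e-02,
       -6.84110732e+01, -1.48160964e+01]), 'joint_velocities': array([ 0.02564341, -0.06456165,  0.036493  ,  0.17492246,  0.05928435,
       -0.10556795]), 'effort': array([-7.49036117e-04, -3.90665352e+01,  1.87402761e+01,  4.21992078e+00,
        1.08296119e-02, -2.24172213e-04]), 'tcp_pos': array([ 0.15075109, -0.60596321,  0.24045591]), 'ee_rot': array([[-9.70477488e-01, -2.41191005e-01, -5.86138466e-04],
       [-2.41191710e-01,  9.70475204e-01,  2.10666756e-03],
       [ 6.07235804e-05,  2.18584519e-03, -9.99997609e-01]]), 'wrist_force': array([ 0.03350574, -0.25269413, -0.12545963]), 'moment': array([0.02613545, 0.00792998, 0.01784532]), 'gripper_force': 0.0, 'gripper_width': 1.0024499200287935} 0.019
{'fovy': 45.240450744089834, 'cx': 279.129546034651, 'cy': 211.45294473374466, 'rvec': array([ 1.81776218,  1.47414092, -0.68551033]), 'tvec': array([-0.08044098, -0.30226669,  1.67077948])}
{'fovy': 43.34294900016788, 'cx': 282.0881364984077, 'cy': 209.29157338620672, 'rvec': array([ 2.19309083, -2.19773212,  0.06739279]), 'tvec': array([-0.04568742,  0.58301671,  1.53067796])}
```

View pics/scene0.png

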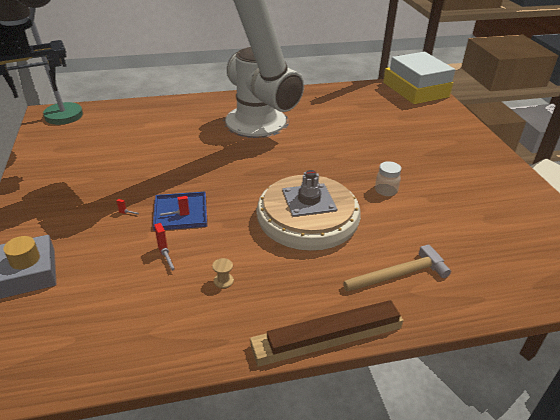

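View pics/top0.png

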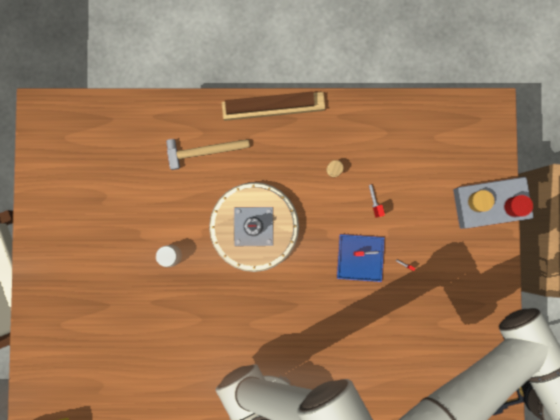

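The scene view shows the stool's nut at about (311,185). The middle-sized pin is in the blue tray at (183,207), and the two decoys are at (122,207) and (162,240). In the top view, the nut is at (253,226), the tray at (361,257), and the pin's handle at (361,253) with its shank pointing right. I'll zoom in on both.

```bash
cat > h.py <<'E'
import numpy as np,cv2
from station import sense,capture
def cam(n):
    c=capture(n);f=210/np.tan(np.radians(c["fovy"]/2))
    K=np.array([[f,0,c["cx"]],[0,f,c["cy"]],[0,0,1]]);return c["pixels"],K,c["rvec"],c["tvec"]
def proj(P,K,r,t): return cv2.projectPoints(np.array(P,float).reshape(-1,3),r,t,K,None)[0].reshape(-1,2)
def ray(uv,z,K,r,t):
    R=cv2.Rodrigues(r)[0];C=-R.T@t;o=[]
    for u,v in np.reshape(uv,(-1,2)):
        d=R.T@np.linalg.solve(K,[u,v,1]);o.append(C+d*(z-C[2])/d[2])
    return np.array(o)
def crop(im,x,y,w,h,s): return cv2.resize(im[y:y+h,x:x+w],None,fx=s,fy=s,interpolation=cv2.INTER_CUBIC)
E
python3 - <<'E'
from h import *
a,*A=cam("top");b,*B=cam("scene")
im=np.vstack([np.hstack([crop(a,233,206,40,30,10),crop(a,335,232,50,37.5.__int__(),8)[:300]]) if 0 else np.hstack([crop(a,233,211,40,30,10),crop(a,337,237,50,30,8)[:240].copy() if 0 else cv2.resize(a[232:268,337:385],(400,300),interpolation=2)]),
 np.hstack([crop(b,291,165,40,30,10),cv2.resize(b[186:231,150:210],(400,300),interpolation=2)])])
cv2.imwrite("pics/c1.png",im)
print(ray([253,226],.136,*A),ray([253,226],.068,*A))
print(ray([[311,173]],.136,*B))
# rough circle of stool rim, tray blue blob
hsv=cv2.cvtColor(a,cv2.COLOR_BGR2HSV)
m=cv2.inRange(hsv,(105,150,40),(130,255,255));n,l,s,c=cv2.connectedComponentsWithStats(m);k=s[1:,4].argmax()+1
print(s[k],c[k],ray(c[k],.008,*A)); print(cv2.minAreaRect(cv2.findNonZero((l==k).astype('uint8'))))
m=cv2.inRange(hsv,(0,190,90),(6,255,255))|cv2.inRange(hsv,(174,190,90),(180,255,255));n,l,s,c=cv2.connectedComponentsWithStats(m)
for i in range(1,n):
    if s[i,4]>8: print(s[i],c[i],ray(c[i],.056,*A))
hb=cv2.cvtColor(b,cv2.COLOR_BGR2HSV)
m=cv2.inRange(hb,(0,190,60),(6,255,255))|cv2.inRange(hb,(174,190,60),(180,255,255));n,l,s,c=cv2.connectedComponentsWithStats(m)
for i in range(1,n):
    if s[i,4]>8: print(s[i],c[i],ray(c[i],.030,*B))
E
```

```text
[[0.53124016 0.0322198  0.136     ]] [[0.53292068 0.03560947 0.068     ]]
[[0.52599702 0.04007561 0.136     ]]
[338 255  44  25 864] [361.34490741 268.12962963] [[ 0.41040897 -0.27861623  0.008     ]]
((359.5, 267.0), (24.0, 43.0), 90.0)
[506 196  27  19 408] [518.8872549  205.53431373] [[ 0.59012718 -0.72411141  0.056     ]]
[374 205  11  12  97] [378.88659794 210.89690722] [[ 0.57556211 -0.32306458  0.056     ]]
[408 266   7   5  21] [411.28571429 267.61904762] [[ 0.41413715 -0.41309935  0.056     ]]
[178 196  11  19  91] [183.04395604 204.1978022 ] [[ 0.45071379 -0.26458067  0.03      ]]
[116 199  10  15  77] [121.1038961  205.54545455] [[ 0.42721348 -0.41510198  0.03      ]]
[155 223  12  27 138] [159.76811594 234.23188406] [[ 0.5549298  -0.32546214  0.03      ]]
```

View pics/c1.png

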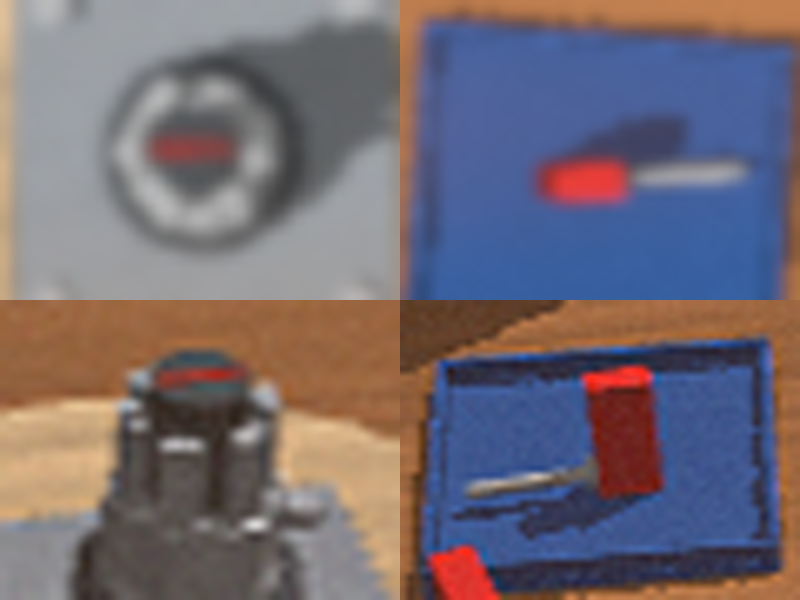

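The composite shows, top row from the top camera and bottom row from the scene camera:
- **Spindle:** the red line runs from about (247.8,226) to (256.6,226), nearly along world y.
- **Nut:** the bright teeth with dark slots are visible.
- **Pin:** it stands in the tray with its shank toward −y.

Next I'll fit these precisely.

```bash
cat > m.py <<'E'
from h import *
N=4
def avg(n):
    L=[cam(n) for _ in range(N)];return np.mean([l[0] for l in L],0).astype(np.float32),L[0][1:]
def redw(im):
    return np.clip(im[...,2]-1.3*np.maximum(im[...,0],im[...,1])-10,0,None)
def line(im,box,z,A):
    x,y,w,h=box;W=redw(im)[y:y+h,x:x+w];W=np.where(W>W.max()*.25,W,0)
    v,u=np.nonzero(W);P=ray(np.c_[u+x,v+y],z,*A)[:,:2];k=W[v,u];c=k@P/k.sum()
    C=np.cov(P.T,aweights=k);e=np.linalg.eigh(C);d=e[1][:,1];return c,np.degrees(np.arctan2(d[1],d[0]))%180,np.sqrt(12*e[0])
E
python3 - <<'E'
from m import *
a,A=avg("top");b,B=avg("scene");np.savez("avg0.npz",a=a,b=b)
for z in(.131,.138,.145):
    print(z,line(a,(243,219,20,14),z,A),line(b,(301,166,20,12),z,B))
# rectified top at z=.136 and .112
for z,nm in((.136,'t'),):
    g=np.arange(-.03,.03,.0004);X,Y=np.meshgrid(g,g)
    tiles=[]
    for im,C,c in((a,A,(.531,.032)),(b,B,(.531,.034))):
        p=proj(np.c_[(c[0]-Y).ravel(),(c[1]-X).ravel(),np.full(X.size,z)],C[0],C[1],C[2]).astype(np.float32)
        t=cv2.remap(im,p[:,0].reshape(X.shape),p[:,1].reshape(X.shape),cv2.INTER_CUBIC);tiles.append(np.clip(t*1.3,0,255))
    cv2.imwrite("pics/r1.png",cv2.resize(np.hstack(tiles),(800,400)))
# 6-fold phase on ring vs centre
from scipy.ndimage import map_coordinates
G=a.mean(2);th=np.radians(np.arange(0,360,2))
for cx in(.528,.531,.534):
  for cy in(.029,.032,.035):
    s=0
    for r in(.013,.0145,.016,.0175):
        p=proj(np.c_[cx+r*np.cos(th),cy+r*np.sin(th),th*0+.136],*A);s=s+map_coordinates(G,[p[:,1],p[:,0]],order=3)
    F=np.fft.fft(s);print(cx,cy,[round(abs(F[k])/180,1) for k in(0,1,2,3,6)],"slot phase deg",round((np.degrees(-np.angle(-F[6]))/-6*-1)%60,1))
# tray pin handle, stool circle
hsv=cv2.cvtColor(a.astype('uint8'),cv2.COLOR_BGR2HSV)
print("pin",[line(a,(352,246,20,14),z,A) for z in(.056,)],)
E
```

```text
0.131 (array([0.53281033, 0.03667273]), np.float64(90.79624693451872), array([0.00486348, 0.01765631])) (array([0.51494271, 0.04249646]), np.float64(84.46096349827684), array([0.00341238, 0.01954764]))
0.138 (array([0.53263025, 0.03630322]), np.float64(90.79624693451869), array([0.00483968, 0.0175699 ])) (array([0.52485127, 0.03934666]), np.float64(84.46096349827681), array([0.00337707, 0.01934539]))
0.145 (array([0.53245018, 0.03593371]), np.float64(90.79624693451863), array([0.00481587, 0.01748348])) (array([0.53475982, 0.03619686]), np.float64(84.4609634982771), array([0.00334177, 0.01914314]))
0.528 0.029 [np.float32(489.9), np.float32(47.6), np.float32(48.2), np.float32(5.0), np.float32(2.1)] slot phase deg 12.0
0.528 0.032 [np.float32(535.1), np.float32(60.5), np.float32(29.4), np.float32(5.9), np.float32(9.1)] slot phase deg 13.0
0.528 0.035 [np.float32(557.2), np.float32(63.8), np.float32(14.9), np.float32(6.1), np.float32(8.9)] slot phase deg 10.3
0.531 0.029 [np.float32(497.8), np.float32(31.1), np.float32(45.3), np.float32(8.6), np.float32(6.8)] slot phase deg 39.9
0.531 0.032 [np.float32(551.6), np.float32(40.5), np.float32(19.9), np.float32(13.5), np.float32(4.1)] slot phase deg 1.5
0.531 0.035 [np.float32(582.5), np.float32(46.4), np.float32(7.1), np.float32(12.6), np.float32(15.3)] slot phase deg 2.9
0.534 0.029 [np.float32(484.1), np.float32(14.9), np.float32(45.0), np.float32(6.3), np.float32(12.8)] slot phase deg 33.5
0.534 0.032 [np.float32(537.2), np.float32(11.1), np.float32(22.9), np.float32(9.9), np.float32(1.7)] slot phase deg 54.0
0.534 0.035 [np.float32(567.4), np.float32(27.3), np.float32(6.6), np.float32(9.9), np.float32(19.6)] slot phase deg 0.6
pin [(array([ 0.45526043, -0.26466917]), np.float64(93.8642920425686), array([0.01115542, 0.02432341]))][ WARN:0@7.514] global loadsave.cpp:1063 imwrite_ Unsupported depth image for selected encoder is fallbacked to CV_8U.
```

View pics/r1.png

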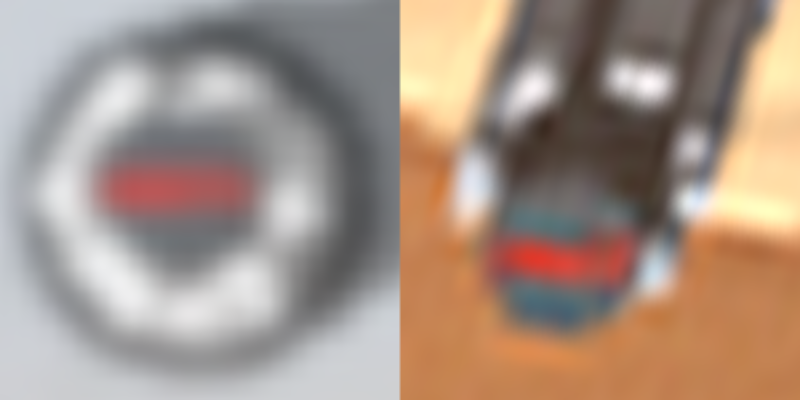

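```bash
cat > fit.py <<'E'
from m import *
from scipy.optimize import minimize
S=8
def poly(im,P,A,box,val):
    p=(proj(P,*A)-[box[0]-.5,box[1]-.5])*S
    cv2.fillPoly(im,[np.round(p*16).astype(np.int32)],val,shift=4)
def circ(c,r,z,a0=0,a1=360):
    t=np.radians(np.linspace(a0,a1,40));return np.c_[c[0]+r*np.cos(t),c[1]+r*np.sin(t),t*0+z]
def model(c,ph,zt,A,box,scene):
    L=np.zeros((box[3]*S,box[2]*S),np.uint8)
    poly(L,circ(c,.028,.088),A,box,1)
    t=np.radians(ph+30+60*np.arange(6));poly(L,np.c_[c[0]+.0231*np.cos(t),c[1]+.0231*np.sin(t),t*0+.112],A,box,2)
    def dirs(k):
        h0=np.degrees(np.arcsin(.004/.0185));h1=np.degrees(np.arcsin(.004/.0122));m=ph+60*k
        return np.r_[circ(c,.0185,.136,m+h0,m+60-h0),circ(c,.0122,.136,m+60-h1,m+h1)]
    for k in range(6): poly(L,dirs(k),A,box,3)
    poly(L,circ(c,.012,zt),A,box,4)
    f=[cv2.resize((L==i).astype(np.float32),(box[2],box[3]),interpolation=cv2.INTER_AREA) for i in range(5)]
    return f
def fit(im,A,box,zt=.143):
    G=im.mean(2);y=G[box[1]:box[1]+box[3],box[0]:box[0]+box[2]]
    def cost(p,ret=0):
        f=[cv2.GaussianBlur(i,(0,0),.6).ravel() for i in model(p[:2]/1000,p[2],zt,A,box,0)]
        M=np.stack(f,1);w,*_=np.linalg.lstsq(M,y.ravel(),rcond=None);return np.mean((M@w-y.ravel())**2)
    best=[]
    for ph in range(0,60,5):
        r=minimize(cost,[532.5,35.7,ph],method="Nelder-Mead",options=dict(initial_simplex=[[532.5,35.7,ph],[534,35.7,ph],[532.5,37.2,ph],[532.5,35.7,ph+4]],maxiter=120));best.append((round(r.fun,2),r.x.round(1)%[1e9,1e9,60]))
    return sorted(best,key=lambda t:t[0])[:5]
E
python3 - <<'E'
from fit import *
d=np.load("avg0.npz");_,*A=cam("top");_,*B=cam("scene")
print(*fit(d["a"],A,(243,217,20,18)),sep="\n")
print(*fit(d["b"],B,(300,165,22,14)),sep="\n")
E
```

```text
(np.float64(372.38), array([532.4,  35.2,   1.8]))
(np.float64(374.28), array([532.3,  35.2,   0.8]))
(np.float64(377.09), array([532.1,  34.9,   3. ]))
(np.float64(377.32), array([532.6,  35.2,   2.3]))
(np.float64(377.54), array([532.7,  35.2,   2.7]))
(np.float64(484.64), array([546. ,  30.5,  57.9]))
(np.float64(485.15), array([545.9,  30.8,  56.3]))
(np.float64(492.5), array([545.1,  31.6,  43.5]))
(np.float64(643.49), array([534.9,  35.8,   3.1]))
(np.float64(645.21), array([535. ,  36.2,   3.4]))
```

```bash
cat > line.py <<'E'
from fit import *
def fitred(im,A,box,z0,L,W,c0,a0,bl=.6):
    """fit rectangle L x W (m) at height z0 painted red"""
    y=(im[...,2]-.5*im[...,0]-.5*im[...,1])[box[1]:box[1]+box[3],box[0]:box[0]+box[2]]
    def cost(p):
        a=np.radians(p[2]);d=np.array([np.cos(a),np.sin(a)]);n=np.array([-d[1],d[0]]);c=p[:2]/1000
        P=[np.r_[c+s*d*p[3]/2e3+t*n*W/2,z0] for s,t in((1,1),(1,-1),(-1,-1),(-1,1))]
        I=np.zeros((box[3]*S,box[2]*S),np.uint8);poly(I,np.array(P),A,box,1)
        f=cv2.GaussianBlur(cv2.resize(I.astype(np.float32),(box[2],box[3]),interpolation=cv2.INTER_AREA),(0,0),bl).ravel()
        M=np.c_[f,np.ones(f.size)];w,*_=np.linalg.lstsq(M,y.ravel(),rcond=None);return np.mean((M@w-y.ravel())**2)
    x0=np.r_[np.array(c0)*1000,a0,L*1000]
    r=minimize(cost,x0,method="Nelder-Mead",options=dict(initial_simplex=[x0]+[x0+np.eye(4)[i]*[2,2,6,3][i] for i in range(4)],maxiter=300))
    return round(r.fun,1),r.x.round(1)
E
python3 - <<'E'
from line import *
d=np.load("avg0.npz");a,b=d["a"],d["b"];_,*A=cam("top");_,*B=cam("scene")
for a0 in(85,95):
    print("top",fitred(a,A,(243,219,20,14),.143,.02,.003,(.5325,.0357),a0))
    for z in(.140,.144): print("scn",fitred(b,B,(302,167,19,11),z,.02,.003,(.5325,.0357),a0))
    print("pin handle top cam",fitred(a,A,(352,244,22,16),.056,.024,.012,(.4553,-.2647),a0))
# plate orientation (rectified z=.068) and shank direction (rectified z=.013)
g=np.arange(-.08,.08,.0005);X,Y=np.meshgrid(g,g)
p=proj(np.c_[(.533+X).ravel(),(.036+Y).ravel(),np.full(X.size,.068)],*A).astype(np.float32)
t=cv2.remap(a,p[:,0].reshape(X.shape),p[:,1].reshape(X.shape),1)
sat=cv2.cvtColor(t.astype('uint8'),cv2.COLOR_BGR2HSV)[...,1];m=(sat<50).astype('uint8');m[np.hypot(X,Y)>.1]=0
n,l,s,c=cv2.connectedComponentsWithStats(m);k=l[160,120] or s[1:,4].argmax()+1
R=cv2.minAreaRect(cv2.findNonZero((l==k).astype('uint8')));print("plate",R,np.array(R[0])*.5-80,s[k])
P=ray([[375.5,253],[364,253]],.013,*A)[:,:2]
v,u=np.nonzero(a[246:262,364:382].mean(2)>0);px=a[246:262,364:382];w=np.clip(px[...,1]-px[...,0]*.75,0,None);w=np.where(w>.3*w.max(),w,0);print((w>0).sum())
v,u=np.nonzero(w);Q=ray(np.c_[u+364,v+246],.013,*A)[:,:2];k=w[v,u];c=k@Q/k.sum();e=np.linalg.eigh(np.cov(Q.T,aweights=k));print("shank",c,np.degrees(np.arctan2(*e[1][::-1,1])),np.sqrt(12*e[0]))
E
```

```text
top (np.float64(9.1), array([532.7,  35.3,  90.1,  21.1]))
scn (np.float64(826.7), array([536.5,  35. ,  80.4,  33.3]))
scn (np.float64(1047.8), array([533.1,  37.4,  84.8,  18.6]))
pin handle top cam (np.float64(340.6), array([ 455.3, -264.2,   92.2,   28.2]))
top (np.float64(9.6), array([532.7,  36. ,  90.1,  22.3]))
scn (np.float64(812.2), array([536.8,  34.8,  81.6,  36.6]))
scn (np.float64(1002.5), array([533.6,  45.4,  86.4,  31.7]))
pin handle top cam (np.float64(337.4), array([ 455.5, -264.4,   92.5,   27.9]))
plate ((160.0, 159.0), (220.0, 218.0), 90.0) [ 0.  -0.5] [   51    49   219   221 46558]
36
shank [ 0.45683167 -0.30633312] 93.00327449367994 [0.00675219 0.03742491]
```

```bash
python3 - <<'E'
import line
from line import *
d=np.load("avg0.npz");b=d["b"].copy();_,*B=cam("scene")
b2=np.zeros_like(b);b2[...,2]=np.clip(b[...,2]-2.5*b[...,1]+20,0,None)
np.set_printoptions(linewidth=200);print(b2[166:178,301:322,2].astype(int))
for z in(.141,.143,.145): print(z,fitred(b2,B,(303,167,17,11),z,.02,.003,(.5325,.0357),90,.4))
# plate edges in scene: rectified z=.068 low-saturation
g=np.arange(-.07,.07,.0005);X,Y=np.meshgrid(g,g)
for nm,im,C in(("top",d["a"],cam("top")[1:]),("scn",d["b"],B)):
    p=proj(np.c_[(.533+X).ravel(),(.036+Y).ravel(),np.full(X.size,.068)],*C).astype(np.float32)
    t=cv2.remap(im,p[:,0].reshape(X.shape),p[:,1].reshape(X.shape),1)
    w=t[...,2]-t[...,0]  # cream/wood >> grey
    for ax,name in((1,"x=+edge"),(1,"x=-edge"),(0,"y=+"),(0,"y=-")):
        W=w if ax==1 else w.T; pts=[]
        for i in range(60,222,4):
            s=W[i]; 
            if "+" in name: j=np.nonzero(s[160:]>45)[0]; j=j[0]+160 if len(j) else None
            else: j=np.nonzero(s[:120]>45)[0]; j=j[-1] if len(j) else None
            if j is not None: pts.append((g[i]*1e3,g[j]*1e3))
        q=np.array(pts)
        if len(q)>10:
            k=np.polyfit(*q.T,1);r=abs(q[:,1]-np.polyval(k,q[:,0]));ok=r<=np.median(r)*2+.3;k=np.polyfit(*q[ok].T,1);print(nm,name,"slope deg",round(np.degrees(np.arctan(k[0])),1),"pos mm",round(k[1],1),ok.sum(),len(q))
E
```

```text
[[ 0  0  0  0  0  0  0  0  0  0  0  0  0  0  0  0  0  0  0  0  0]
 [ 0  0  0  0  0  0  0  0  0  0  0  0  0  0  0  0  0  0  0  0  0]
 [ 0  0  0  0  0  0  0  0  0  0  0  0  0  0  0  0  0  0  0  0  0]
 [ 0  0  0  0  0  0  0  0  0  0  0  0  0  0  0  0  0  0  0  0  0]
 [ 0  0  0  0  0  0  0  0  0  0  0  0  0  0  0  0  0  0  0  0  0]
 [ 0  0  0  0  0  0  0  0  0  0  0  0  0  0  0  0  0  0  0  0  0]
 [ 0  0  0  0  0  0  3  0 22 51 66 84 65 19  0  0  0  0  0  0  0]
 [ 0  0  0  0  0  0  0  0  0  0  0  0  0  0  0  0  0  0  0  0  0]
 [ 0  0  0  0  0  0  0  0  0  0  0  0  0  0  0  0  0  0  0  0  0]
 [ 0  0  0  0  0  0  0  0  0  0  0  0  0  0  0  0  0  0  0  0  0]
 [ 0  0  0  0  0  0  0  0  0  0  0  0  0  0  0  0  0  0  0  0  0]
 [ 0  0  0  0  0  0  0  0  0  0  0  0  0  0  0  0  0  0  0  0  0]]
0.141 (np.float64(30.2), array([529. ,  37.8,  91.3,  21.1]))
0.143 (np.float64(3.3), array([532.1,  38.9,  91. ,  11.2]))
0.145 (np.float64(6.8), array([534.9,  37.9,  96.7,  11.2]))
top x=+edge slope deg -0.5 pos mm 55.2 41 41
top x=-edge slope deg -0.4 pos mm -55.5 41 41
top y=+ slope deg 0.4 pos mm 55.1 38 41
top y=- slope deg -0.4 pos mm -56.6 33 41
scn x=+edge slope deg -0.4 pos mm 62.5 40 41
scn x=-edge slope deg -2.9 pos mm -55.9 19 21
scn y=+ slope deg 0.8 pos mm 56.1 37 41
scn y=- slope deg 0.1 pos mm -57.3 35 41
```

```bash
cat > go.py <<'E'
import sys,numpy as np
from scipy.spatial.transform import Rotation as Ro
from station import sense
# usage: go.py x y z jawdeg  -> delta row from the measured pose
x,y,z,a=map(float,sys.argv[1:5]);s=sense();R=s["ee_rot"];p=s["tcp_pos"]
c=[]
for q in(a,a+180):
    t=np.radians(q);Y=np.array([np.cos(t),np.sin(t),0]);Z=np.array([0,0,-1.]);T=np.c_[np.cross(Y,Z),Y,Z]
    c.append(Ro.from_matrix(R.T@T).as_rotvec())
r=min(c,key=np.linalg.norm)
print("t",round(s["time_s"],2),"p",p.round(4),"jaw",round(np.degrees(np.arctan2(R[1,1],R[0,1])),2),"tilt",np.degrees(R[:2,2]).round(2),"F",s["wrist_force"].round(1),"M",s["moment"].round(2),"w",round(s["gripper_width"]*87,1),"gf",round(s["gripper_force"],1),"j",s["joints"].round(0))
print("rot",r.round(4),"cm",(R.T@(np.array([x,y,z])-p)*100).round(3))
E
python3 go.py .5325 .0355 .21 122
```

```text
t 0.9 p [ 0.1509 -0.6065  0.2416] jaw 103.97 tilt [-0. -0.] F [-0.2 -0.2 -0.5] M [ 0.02 -0.01 -0.  ] w 87.0 gf 0.0 j [-61.  22.   0.   0. -68. -15.]
rot [-0.     -0.     -0.3147] cm [-52.531  53.088   3.155]
```

Emit:
arm_command(
  deltas=[
    [0, 0, -0.315, -52.5, 53.1, 3.15, 1],
    [0, 0, -0.315, -52.5, 53.1, 3.15, 1],
    [0, 0, -0.315, -52.5, 53.1, 3.15, 1],
    [0, 0, -0.315, -52.5, 53.1, 3.15, 1],
    [0, 0, -0.315, -52.5, 53.1, 3.15, 1],
    [0, 0, -0.315, -52.5, 53.1, 3.15, 1],
    [0, 0, -0.315, -52.5, 53.1, 3.15, 1],
    [0, 0, -0.315, -52.5, 53.1, 3.15, 1],
  ],
)

```text
time_s: 1.57
tcp_pos: [0.3215, -0.3184, 0.2278]
ee_rot: [[-0.848, -0.53, 0.001], [-0.53, 0.848, -0.0], [-0.0, -0.001, -1.0]]
wrist_force: [1.2, 0.4, -0.2]
gripper_width: 0.478
gripper_force: 0.0
```

```bash
python3 go.py .5325 .0355 .2 122
```

```text
t 1.57 p [ 0.3215 -0.3184  0.2278] jaw 122.0 tilt [ 0.05 -0.03] F [ 1.2  0.4 -0.2] M [-0.03 -0.07 -0.03] w 41.6 gf 0.0 j [-24.   6. -24.   0. -60. -34.]
rot [-0.0009  0.0005  0.0001] cm [-36.646  18.832   2.779]
```

Emit:
arm_command(
  deltas=[
    [0, 0, 0, -36.65, 18.85, 2.8, 1],
    [0, 0, 0, -36.65, 18.85, 2.8, 1],
    [0, 0, 0, -36.65, 18.85, 2.8, 1],
    [0, 0, 0, -36.65, 18.85, 2.8, 1],
    [0, 0, 0, -36.65, 18.85, 2.8, 1],
    [0, 0, 0, -36.65, 18.85, 2.8, 1],
    [0, 0, 0, -36.65, 18.85, 2.8, 1],
    [0, 0, 0, -36.65, 18.85, 2.8, 1],
  ],
)

```text
time_s: 2.23
tcp_pos: [0.4918, -0.0323, 0.2053]
ee_rot: [[-0.848, -0.531, 0.001], [-0.531, 0.848, 0.0], [-0.001, -0.0, -1.0]]
wrist_force: [0.5, -0.2, 0.2]
gripper_width: 0.009
gripper_force: 0.0
```

```bash
python3 go.py .5325 .0355 .175 122
```

```text
t 2.23 p [ 0.4918 -0.0323  0.2053] jaw 122.06 tilt [0.06 0.01] F [ 0.5 -0.2  0.2] M [-0.08 -0.08 -0.07] w 0.8 gf 0.0 j [ 15.  11. -21.   0. -58. -73.]
rot [-0.0005  0.001   0.001 ] cm [-7.046  3.584  3.031]
```

Emit:
arm_command(
  deltas=[
    [0, 0, 0, -7.05, 3.6, 2.0, 1],
    [0, 0, 0, -7.05, 3.6, 3.0, 1],
    [0, 0, 0, -7.05, 3.6, 3.0, 1],
    [0, 0, 0, -7.05, 3.6, 3.0, 1],
    [0, 0, 0, -7.05, 3.6, 3.0, 1],
  ],
)

```text
time_s: 2.65
tcp_pos: [0.5315, 0.0335, 0.1748]
ee_rot: [[-0.848, -0.531, -0.001], [-0.531, 0.848, -0.0], [0.001, 0.0, -1.0]]
wrist_force: [-0.1, 1.0, 0.2]
gripper_width: 0.007
gripper_force: 0.0
```

```bash
python3 go.py .5325 .0355 .165 122
```

```text
t 2.65 p [0.5315 0.0335 0.1748] jaw 122.05 tilt [-0.05 -0.03] F [-0.1  1.   0.2] M [-0. -0.  0.] w 0.6 gf 0.0 j [ 21.  17. -18.   0. -55. -79.]
rot [ 0.     -0.0009  0.0009] cm [-0.189  0.119  0.975]
```

Emit:
arm_command(
  deltas=[
    [0, 0, 0, -0.2, 0.12, 0.3, 1],
    [0, 0, 0, -0.2, 0.12, 0.6, 1],
    [0, 0, 0, -0.2, 0.12, 0.85, 1],
    [0, 0, 0, -0.2, 0.12, 0.9, 1],
  ],
)

```text
time_s: 2.98
tcp_pos: [0.5323, 0.0348, 0.1658]
ee_rot: [[-0.849, -0.529, -0.0], [-0.529, 0.849, 0.0], [0.0, 0.0, -1.0]]
wrist_force: [0.8, 0.4, 0.2]
gripper_width: 0.006
gripper_force: 0.0
```

Emit:
arm_command(
  deltas=[
    [0, 0, 0, 0, 0, 0.05, 1],
    [0, 0, 0, 0, 0, 0.1, 1],
    [0, 0, 0, 0, 0, 0.15, 1],
    [0, 0, 0, 0, 0, 0.2, 1],
  ],
)

```text
time_s: 3.32
tcp_pos: [0.5329, 0.0355, 0.164]
ee_rot: [[-0.848, -0.53, 0.0], [-0.53, 0.848, 0.0], [-0.0, -0.0, -1.0]]
wrist_force: [0.4, 0.5, 0.5]
gripper_width: 0.008
gripper_force: 0.0
```

Emit:
arm_command(
  deltas=[
    [0, 0, 0, 0, 0, 0.05, 1],
    [0, 0, 0, 0, 0, 0.1, 1],
    [0, 0, 0, 0, 0, 0.15, 1],
  ],
)

```text
time_s: 3.57
tcp_pos: [0.5329, 0.0356, 0.163]
ee_rot: [[-0.848, -0.53, 0.0], [-0.53, 0.848, -0.0], [-0.0, -0.0, -1.0]]
wrist_force: [-3.2, 0.7, 6.6]
gripper_width: 0.009
gripper_force: 3.4
```

Emit:
arm_command(
  deltas=[
    [0, 0, 0, 0, 0, 0, 1],
    [0, 0, 0, 0, 0, 0, 1],
  ],
)

```text
time_s: 3.73
tcp_pos: [0.5329, 0.0356, 0.1631]
ee_rot: [[-0.848, -0.53, 0.0], [-0.53, 0.848, -0.0], [-0.0, -0.0, -1.0]]
wrist_force: [-2.6, 1.1, 5.0]
gripper_width: 0.007
gripper_force: 2.7
```

Emit:
arm_command(
  deltas=[
    [0, 0, 0, 0, 0, -0.05, 1],
    [0, 0, 0, 0, 0, -0.05, 1],
  ],
)

```text
time_s: 3.9
tcp_pos: [0.5329, 0.0356, 0.1631]
ee_rot: [[-0.848, -0.53, 0.0], [-0.53, 0.848, 0.0], [-0.0, -0.0, -1.0]]
wrist_force: [-1.6, -0.1, 3.2]
gripper_width: 0.007
gripper_force: 1.8
```

```bash
python3 go.py .5325 .0355 .19 122
```

```text
t 3.9 p [0.5329 0.0356 0.1631] jaw 122.02 tilt [0.02 0.  ] F [-1.6 -0.1  3.2] M [ 0.09  0.47 -0.06] w 0.6 gf 1.8 j [ 21.  17. -19.   0. -54. -79.]
rot [-0.0001  0.0003  0.0003] cm [ 0.036  0.011 -2.694]
```

Emit:
arm_command(
  deltas=[
    [0, 0, 0, 0, 0, -1.5, -0.5],
    [0, 0, 0, 0, 0, -2.0, -0.5],
    [0, 0, 0, 0, 0, -2.0, -0.5],
    [0, 0, 0, 0, 0, -2.0, -0.5],
    [0, 0, 0, 0, 0, -2.0, -0.5],
    [0, 0, 0, 0, 0, -2.0, -0.5],
    [0, 0, 0, 0, 0, -2.0, -0.5],
  ],
)

```text
time_s: 4.48
tcp_pos: [0.5325, 0.0355, 0.1823]
ee_rot: [[-0.848, -0.53, -0.001], [-0.53, 0.848, -0.0], [0.001, 0.0, -1.0]]
wrist_force: [0.2, 0.5, 0.4]
gripper_width: 0.452
gripper_force: 0.0
```

```bash
python3 go.py .5327 .0355 .113 122
```

```text
t 4.48 p [0.5325 0.0355 0.1823] jaw 122.01 tilt [-0.06 -0.01] F [0.2 0.5 0.4] M [ 0.03 -0.02 -0.04] w 39.3 gf 0.0 j [ 21.  16. -17.  -0. -57. -79.]
rot [ 0.0003 -0.001   0.0002] cm [-0.019 -0.013  6.929]
```

Emit:
arm_command(
  deltas=[
    [0, 0, 0, 0, 0, 0.5, -0.5],
    [0, 0, 0, 0, 0, 1.0, -0.5],
    [0, 0, 0, 0, 0, 1.5, -0.5],
    [0, 0, 0, 0, 0, 3.5, -0.5],
    [0, 0, 0, 0, 0, 5.5, -0.5],
    [0, 0, 0, 0, 0, 6.9, -0.5],
    [0, 0, 0, 0, 0, 6.9, -0.5],
    [0, 0, 0, 0, 0, 6.9, -0.5],
  ],
)

```text
time_s: 5.15
tcp_pos: [0.5324, 0.0354, 0.1131]
ee_rot: [[-0.848, -0.53, -0.002], [-0.53, 0.848, -0.001], [0.002, 0.0, -1.0]]
wrist_force: [-0.1, -0.3, -0.3]
gripper_width: 0.745
gripper_force: 0.0
```

```bash
python3 go.py .5327 .0355 .113 122;python3 - <<'E'
from h import *
b,*B=cam("scene");a,*A=cam("top");cv2.imwrite("pics/g1.png",np.hstack([crop(b,271,140,80,80,5),crop(a,213,186,80,80,5)]))
E
```

```text
t 5.15 p [0.5324 0.0354 0.1131] jaw 122.03 tilt [-0.12 -0.06] F [-0.1 -0.3 -0.3] M [ 0.05 -0.04  0.06] w 64.8 gf 0.0 j [ 21.  21. -22.   0. -47. -79.]
rot [ 0.0002 -0.0024  0.0005] cm [-0.031 -0.006  0.006]
```

View pics/g1.png

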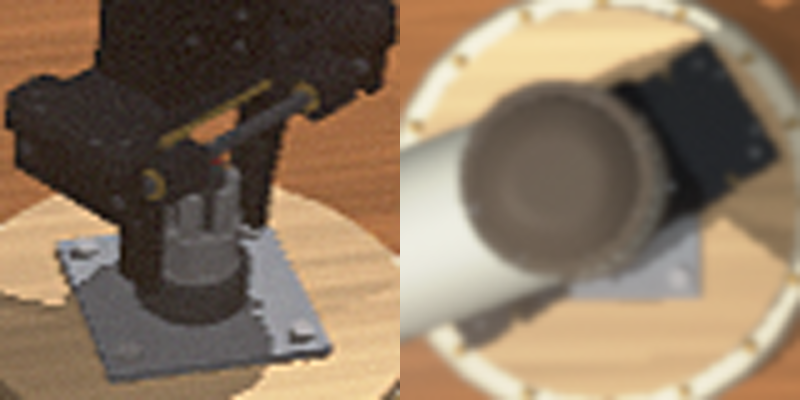

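The scene half of this composite shows the fingers straddling the nut at about (200,230), clear of the boss. The spindle and nut are hidden in the top half. I'll close on the flats.

Emit:
arm_command(
  deltas=[
    [0, 0, 0, 0, 0, 0, 1],
    [0, 0, 0, 0, 0, 0, 1],
    [0, 0, 0, 0, 0, 0, 1],
    [0, 0, 0, 0, 0, 0, 1],
    [0, 0, 0, 0, 0, 0, 1],
    [0, 0, 0, 0, 0, 0, 1],
    [0, 0, 0, 0, 0, 0, 1],
  ],
)

```text
time_s: 5.83
tcp_pos: [0.5327, 0.036, 0.1142]
ee_rot: [[-0.848, -0.53, 0.0], [-0.53, 0.848, 0.001], [-0.0, 0.001, -1.0]]
wrist_force: [-1.8, 3.2, 2.9]
gripper_width: 0.459
gripper_force: 30.0
```

```bash
python3 go.py .5327 .0355 .113 122
```

```text
t 5.83 p [0.5327 0.036  0.1142] jaw 122.01 tilt [0.   0.04] F [-1.8  3.2  2.9] M [ 0.95  0.76 -0.06] w 39.9 gf 30.0 j [ 21.  21. -22.  -0. -47. -79.]
rot [0.0005 0.0004 0.0002] cm [ 0.026 -0.044  0.123]
```

Emit:
arm_command(
  deltas=[
    [0, 0, 0.07, 0, 0, 0, 1],
    [0, 0, 0.14, 0, 0, 0, 1],
    [0, 0, 0.21, 0, 0, 0, 1],
    [0, 0, 0.28, 0, 0, 0, 1],
    [0, 0, 0.35, 0, 0, 0, 1],
    [0, 0, 0.42, 0, 0, 0, 1],
    [0, 0, 0.47, 0, 0, 0, 1],
    [0, 0, 0.5, 0, 0, 0, 1],
  ],
)

```text
time_s: 6.5
tcp_pos: [0.5328, 0.0358, 0.1142]
ee_rot: [[-0.998, -0.059, 0.0], [-0.059, 0.998, -0.0], [-0.0, -0.0, -1.0]]
wrist_force: [-1.6, 1.7, 2.7]
gripper_width: 0.458
gripper_force: 30.0
```

```bash
python3 go.py .5327 .0355 .113 90.3
```

```text
t 6.5 p [0.5328 0.0358 0.1142] jaw 93.36 tilt [ 0.01 -0.01] F [-1.6  1.7  2.7] M [0.7  0.52 0.41] w 39.8 gf 30.0 j [  21.   21.  -22.    0.  -47. -108.]
rot [-0.0002  0.0001  0.0535] cm [ 0.01  -0.026  0.124]
```

Emit:
arm_command(
  deltas=[
    [0, 0, 0.025, 0, 0, 0, 1],
    [0, 0, 0.05, 0, 0, 0, 1],
    [0, 0, 0.054, 0, 0, 0, 1],
    [0, 0, 0.054, 0, 0, 0, 1],
  ],
)

```text
time_s: 6.83
tcp_pos: [0.5328, 0.0357, 0.1142]
ee_rot: [[-1.0, -0.005, 0.0], [-0.005, 1.0, 0.0], [-0.0, 0.0, -1.0]]
wrist_force: [-2.8, 2.9, 5.6]
gripper_width: 0.458
gripper_force: 30.0
```

Emit:
arm_command(
  deltas=[
    [0, 0, 0, 0, 0, 0, -0.3],
    [0, 0, 0, 0, 0, 0, -0.3],
    [0, 0, 0, 0, 0, 0, -0.3],
    [0, 0, 0, 0, 0, 0, -0.3],
  ],
)

```text
time_s: 7.17
tcp_pos: [0.5328, 0.0353, 0.1135]
ee_rot: [[-1.0, -0.004, -0.0], [-0.004, 1.0, -0.0], [0.0, -0.0, -1.0]]
wrist_force: [-0.3, -0.2, -0.5]
gripper_width: 0.623
gripper_force: 0.0
```

```bash
python3 go.py .5327 .0355 .113 90.3
```

```text
t 7.17 p [0.5328 0.0353 0.1135] jaw 90.23 tilt [-0.02 -0.01] F [-0.3 -0.2 -0.5] M [-0.02 -0.02  0.02] w 54.2 gf 0.0 j [  21.   21.  -22.    0.  -47. -111.]
rot [-0.0002 -0.0004 -0.0012] cm [0.01  0.021 0.051]
```

Emit:
arm_command(
  deltas=[
    [0, 0, 0.12, 0, 0, 0, -0.5],
    [0, 0, 0.24, 0, 0, 0, -0.5],
    [0, 0, 0.36, 0, 0, 0, -0.5],
    [0, 0, 0.48, 0, 0, 0, -0.5],
    [0, 0, 0.6, 0, 0, 0, -0.5],
    [0, 0, 0.72, 0, 0, 0, -0.5],
    [0, 0, 0.84, 0, 0, 0, -0.5],
    [0, 0, 0.96, 0, 0, 0, -0.5],
  ],
)

```text
time_s: 7.83
tcp_pos: [0.5328, 0.0354, 0.1136]
ee_rot: [[-0.572, 0.82, -0.0], [0.82, 0.572, -0.0], [0.0, -0.0, -1.0]]
wrist_force: [-0.4, 0.3, 0.2]
gripper_width: 0.751
gripper_force: 0.0
```

Emit:
arm_command(
  deltas=[
    [0, 0, 0.087, 0, 0, 0, -0.5],
    [0, 0, 0.087, 0, 0, 0, -0.5],
    [0, 0, 0.087, 0, 0, 0, -0.5],
  ],
)

```text
time_s: 8.08
tcp_pos: [0.5328, 0.0354, 0.1137]
ee_rot: [[-0.506, 0.862, -0.0], [0.862, 0.506, -0.0], [-0.0, -0.0, -1.0]]
wrist_force: [-0.0, 0.1, 0.3]
gripper_width: 0.749
gripper_force: 0.0
```

```bash
python3 go.py .5327 .0358 .113 30.2
```

```text
t 8.08 p [0.5328 0.0354 0.1137] jaw 30.4 tilt [-0.02 -0.01] F [-0.   0.1  0.3] M [-0.1   0.03 -0.02] w 65.2 gf 0.0 j [  21.   21.  -22.    0.  -47. -171.]
rot [-0.0003  0.      0.0035] cm [0.037 0.012 0.069]
```

Emit:
arm_command(
  deltas=[
    [0, 0, 0.003, 0, 0, 0, 1],
    [0, 0, 0.003, 0, 0, 0, 1],
    [0, 0, 0.003, 0, 0, 0, 1],
    [0, 0, 0.003, 0, 0, 0, 1],
    [0, 0, 0.003, 0, 0, 0, 1],
    [0, 0, 0.003, 0, 0, 0, 1],
    [0, 0, 0.003, 0, 0, 0, 1],
    [0, 0, 0.003, 0, 0, 0, 1],
  ],
)

```text
time_s: 8.75
tcp_pos: [0.5324, 0.0354, 0.1139]
ee_rot: [[-0.502, 0.865, -0.001], [0.865, 0.502, -0.0], [0.0, -0.001, -1.0]]
wrist_force: [-1.7, -1.3, 1.1]
gripper_width: 0.456
gripper_force: 30.0
```

```bash
python3 go.py .5327 .0358 .113 30.2
```

```text
t 8.75 p [0.5324 0.0354 0.1139] jaw 30.14 tilt [-0.05 -0.03] F [-1.7 -1.3  1.1] M [-0.34  0.42  0.09] w 39.7 gf 30.0 j [  21.   21.  -22.    0.  -47. -171.]
rot [-0.0011 -0.0001 -0.0011] cm [0.022 0.046 0.087]
```

Emit:
arm_command(
  deltas=[
    [0, 0, 0, 0, 0, 0, -0.6],
    [0, 0, 0, 0, 0, 0, -0.6],
    [0, 0, 0, 0, 0, 0, -0.6],
    [0, 0, 0, 0, 0, 0, -0.6],
    [0, 0, 0, 0, 0, -4, -0.6],
    [0, 0, 0, 0, 0, -8, -0.6],
    [0, 0, 0, 0, 0, -8, -0.6],
    [0, 0, 0, 0, 0, -8, -0.6],
  ],
)

```text
time_s: 9.42
tcp_pos: [0.5344, 0.0362, 0.1967]
ee_rot: [[-0.502, 0.865, 0.007], [0.865, 0.502, 0.002], [-0.001, 0.007, -1.0]]
wrist_force: [-0.4, -0.1, 0.0]
gripper_width: 0.792
gripper_force: 0.0
```

```bash
python3 go.py .4548 -.264 .13 30.2
```

```text
t 9.42 p [0.5344 0.0362 0.1967] jaw 30.12 tilt [0.37 0.14] F [-0.4 -0.1  0. ] M [-0.15  0.09  0.01] w 68.9 gf 0.0 j [  21.   15.  -16.    0.  -58. -171.]
rot [ 0.0068  0.0012 -0.0014] cm [-21.963 -22.      6.546]
```

Emit:
arm_command(
  deltas=[
    [0, 0, -2.66, -22, -22, 2, -0.6],
    [0, 0, -2.66, -22, -22, 2, -0.6],
    [0, 0, -2.66, -22, -22, 2, -0.6],
    [0, 0, -2.66, -22, -22, 2, -0.6],
    [0, 0, -2.66, -22, -22, 2, -0.6],
    [0, 0, -2.66, -22, -22, 2, -0.6],
    [0, 0, -2.66, -22, -22, 2, -0.6],
    [0, 0, -2.66, -22, -22, 2, -0.6],
  ],
)

```text
time_s: 10.08
tcp_pos: [0.4549, -0.2549, 0.1735]
ee_rot: [[-0.99, 0.14, -0.002], [0.14, 0.99, 0.001], [0.002, 0.0, -1.0]]
wrist_force: [0.6, -0.2, -0.3]
gripper_width: 0.796
gripper_force: 0.0
```

```bash
python3 go.py .4548 -.264 .13 182.7
```

```text
t 10.08 p [ 0.4549 -0.2549  0.1735] jaw 81.95 tilt [-0.09  0.04] F [ 0.6 -0.2 -0.3] M [-0.02 -0.12  0.03] w 69.3 gf 0.0 j [-11.  16. -20.  -0. -55. -87.]
rot [-8.0000e-04 -1.8000e-03  1.3832e+00] cm [-0.122 -0.903  4.347]
```

Emit:
arm_command(
  deltas=[
    [0, 0, -1.758, -0.12, -0.9, 2, -0.6],
    [0, 0, -1.758, -0.12, -0.9, 3, -0.6],
    [0, 0, -1.758, -0.12, -0.9, 3, -0.6],
    [0, 0, -1.758, -0.12, -0.9, 3, -0.6],
    [0, 0, -1.758, -0.12, -0.9, 3, -0.6],
    [0, 0, -1.758, -0.12, -0.9, 3, -0.6],
    [0, 0, -1.758, -0.12, -0.9, 3, -0.6],
    [0, 0, -1.758, -0.12, -0.9, 3, -0.6],
  ],
)

```text
time_s: 10.75
tcp_pos: [0.4554, -0.2624, 0.1433]
ee_rot: [[-0.653, -0.758, -0.002], [-0.758, 0.653, 0.001], [0.001, 0.002, -1.0]]
wrist_force: [0.8, -0.1, 0.9]
gripper_width: 0.799
gripper_force: 0.0
```

```bash
python3 go.py .4548 -.264 .14 182.7; python3 - <<'E'
from fit import *
a,A=avg("top");b,B=avg("scene");np.savez("avg1.npz",a=a,b=b)
print(*fit(a,A,(243,217,20,18))[:3],sep="\n")
tiles=[crop(np.clip(a,0,255).astype('uint8'),238,211,30,30,13),crop(np.clip(b,0,255).astype('uint8'),296,160,30,30,13)]
cv2.imwrite("pics/n1.png",np.hstack(tiles))
E
```

```text
t 10.75 p [ 0.4554 -0.2624  0.1433] jaw 139.27 tilt [-0.13  0.05] F [ 0.8 -0.1  0.9] M [ 0.04  0.01 -0.03] w 69.5 gf 0.0 j [-12.  18. -21.  -0. -51. -28.]
rot [ 2.400e-03  1.000e-04 -7.581e-01] cm [ 0.156 -0.058  0.335]
(np.float64(398.91), array([532.7,  35.2,  30.1]))
(np.float64(402.03), array([532.9,  35. ,  30.7]))
(np.float64(404.79), array([532.8,  34.9,  30.4]))
```

View pics/n1.png

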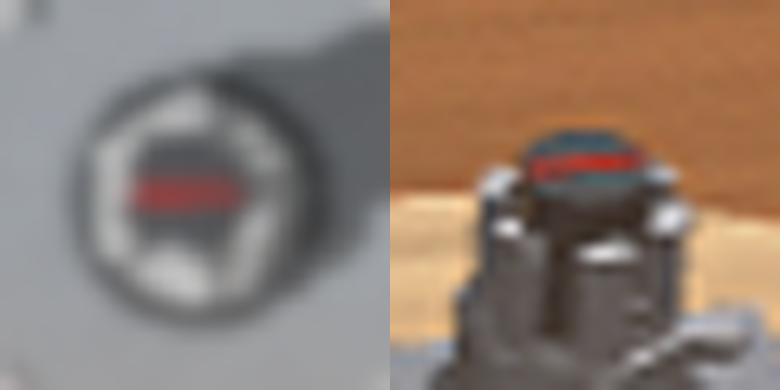

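The nut is now fitted at phase 30.1°. In the top crop there are teeth at (185,105) and (175,275), and the slots lie along the red line on the left and right, so it is aligned. On to the pin.

Emit:
arm_command(
  deltas=[
    [0, 0, -0.125, 0.15, -0.05, 1, -0.1],
    [0, 0, -0.25, 0.15, -0.05, 2, -0.1],
    [0, 0, -0.375, 0.15, -0.05, 2, -0.1],
    [0, 0, -0.5, 0.15, -0.05, 3, -0.1],
    [0, 0, -0.625, 0.15, -0.05, 4, -0.1],
    [0, 0, -0.758, 0.15, -0.05, 4.5, -0.1],
    [0, 0, -0.758, 0.15, -0.05, 4.5, -0.1],
    [0, 0, -0.758, 0.15, -0.05, 4.5, -0.1],
  ],
)

```text
time_s: 11.82
tcp_pos: [0.4555, -0.2641, 0.0996]
ee_rot: [[0.038, -0.999, -0.001], [-0.999, -0.038, 0.0], [-0.0, 0.001, -1.0]]
wrist_force: [0.3, -0.5, 0.3]
gripper_width: 0.552
gripper_force: 0.0
```

```bash
python3 go.py .4548 -.264 .037 182.7; python3 - <<'E'
from h import *
b,*B=cam("scene");a,*A=cam("top");
P=[[.4548,-.264,.056],[.4548,-.264,.004],[.4548-.06*.047,-.264-.06,.013]]
cv2.imwrite("pics/p1.png",crop(b,130,140,100,75,8)); print(proj(P,*B))
E
```

```text
t 11.82 p [ 0.4555 -0.2641  0.0996] jaw -177.82 tilt [-0.03  0.  ] F [ 0.3 -0.5  0.3] M [ 0.02  0.13 -0.05] w 48.1 gf 0.0 j [-12.  21. -24.   0. -45.  15.]
rot [ 0.0005  0.     -0.009 ] cm [-0.017  0.065  6.258]
[[182.37176755 196.82943676]
 [184.39465644 213.26986359]
 [159.72051428 212.63778208]]
```

View pics/p1.png

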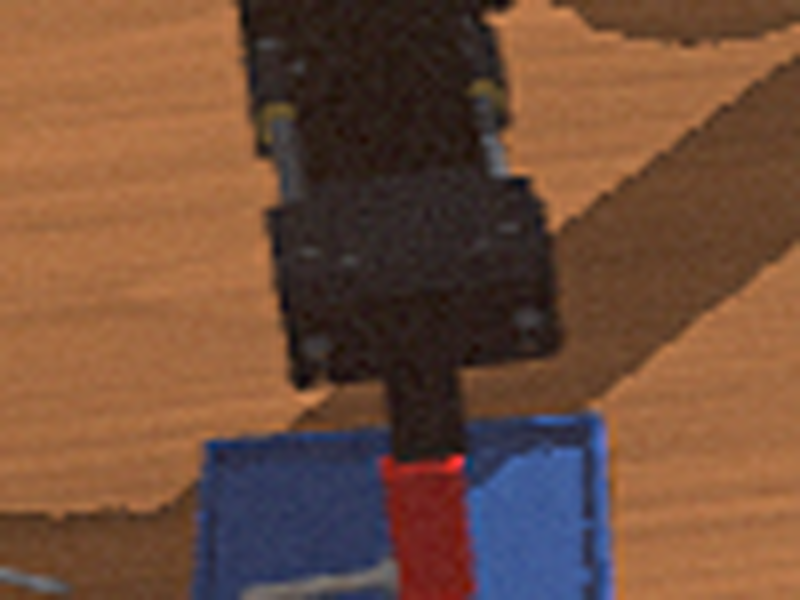

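The finger at crop (425,420) is right above the red handle top at (425,463), so it's aligned. I'll descend and grip.

Emit:
arm_command(
  deltas=[
    [0, 0, -0.009, 0, 0.06, 2, -0.1],
    [0, 0, -0.009, 0, 0.06, 4, -0.1],
    [0, 0, -0.009, 0, 0.06, 5.5, -0.1],
    [0, 0, -0.009, 0, 0.06, 6.25, -0.1],
    [0, 0, -0.009, 0, 0.06, 6.25, -0.1],
    [0, 0, -0.009, 0, 0.06, 6.25, -0.1],
  ],
)

```text
time_s: 12.42
tcp_pos: [0.4554, -0.2643, 0.0376]
ee_rot: [[0.05, -0.999, 0.0], [-0.999, -0.05, -0.0], [0.0, -0.0, -1.0]]
wrist_force: [-0.3, 0.3, 0.2]
gripper_width: 0.55
gripper_force: 0.0
```

Emit:
arm_command(
  deltas=[
    [0, 0, 0, 0, 0, 0, 1],
    [0, 0, 0, 0, 0, 0, 1],
    [0, 0, 0, 0, 0, 0, 1],
    [0, 0, 0, 0, 0, 0, 1],
    [0, 0, 0, 0, 0, 0, 1],
    [0, 0, 0, 0, 0, 0, 1],
    [0, 0, 0, 0, 0, 0, 1],
    [0, 0, 0, 0, 0, 0, 1],
  ],
)

```text
time_s: 13.08
tcp_pos: [0.4549, -0.2642, 0.0373]
ee_rot: [[0.05, -0.999, -0.0], [-0.999, -0.05, -0.0], [0.0, 0.0, -1.0]]
wrist_force: [-0.5, -0.6, 1.7]
gripper_width: 0.137
gripper_force: 30.0
```

```bash
python3 go.py .4548 -.264 .15 182.7
```

```text
t 13.08 p [ 0.4549 -0.2642  0.0373] jaw -177.12 tilt [-0. -0.] F [-0.5 -0.6  1.7] M [0.11 0.19 0.02] w 11.9 gf 30.0 j [-12.  27. -27.   0. -36.  15.]
rot [ 0.0001 -0.      0.0032] cm [-1.7000e-02  1.0000e-02 -1.1266e+01]
```

Emit:
arm_command(
  deltas=[
    [0, 0, 0, 0, 0, -2, 1],
    [0, 0, 0, 0, 0, -5, 1],
    [0, 0, 0, 0, 0, -9, 1],
    [0, 0, 0.045, 0, 0, -13, 1],
    [0, 0, 0.045, -4, -1, -17, 1],
    [0, 0, 0.045, -8, -2, -17.5, 1],
    [0, 0, 0.045, -12, -3, -17.5, 1],
    [0, 0, 0.045, -16, -4, -17.5, 1],
  ],
)

```text
time_s: 13.75
tcp_pos: [0.485, -0.1127, 0.2137]
ee_rot: [[0.004, -1.0, 0.004], [-1.0, -0.004, 0.0], [-0.0, -0.004, -1.0]]
wrist_force: [2.2, -0.8, -1.1]
gripper_width: 0.133
gripper_force: 30.0
```

```bash
python3 go.py .532 .145 .2 180.3
```

```text
t 13.75 p [ 0.485  -0.1127  0.2137] jaw -179.79 tilt [0.21 0.03] F [ 2.2 -0.8 -1.1] M [ 0.03 -0.    0.02] w 11.6 gf 30.0 j [  6.  11. -20.  -0. -59.  -5.]
rot [-0.0037  0.0004 -0.0015] cm [-25.75   -4.79    1.397]
```

Emit:
arm_command(
  deltas=[
    [0, 0, 0, -4, -0.8, 0, 1],
    [0, 0, 0, -8, -1.6, 0, 1],
    [0, 0, 0, -12, -2.4, 0, 1],
    [0, 0, 0, -16, -3.2, 0, 1],
    [0, 0, 0, -20, -4, 0, 1],
    [0, 0, 0, -24, -4.8, 0, 1],
    [0, 0, 0, -25.75, -4.8, 1, 1],
    [0, 0, 0, -25.75, -4.8, 1.5, 1],
  ],
)

```text
time_s: 14.42
tcp_pos: [0.5311, 0.1473, 0.1958]
ee_rot: [[0.01, -1.0, -0.001], [-1.0, -0.01, 0.0], [-0.0, 0.001, -1.0]]
wrist_force: [0.6, 0.1, -0.8]
gripper_width: 0.138
gripper_force: 30.0
```

Emit:
arm_command(
  deltas=[
    [0, 0, 0, 0, 0, 1, 1],
    [0, 0, 0, 0, 0, 2, 1],
    [0, 0, 0, 0, 0, 3, 1],
    [0, 0, 0, 0, 0, 4, 1],
    [0, 0, 0, 0, 0, 4, 1],
    [0, 0, 0, 0, 0, 4, 1],
  ],
)

```text
time_s: 14.92
tcp_pos: [0.5309, 0.1427, 0.1563]
ee_rot: [[0.004, -1.0, -0.001], [-1.0, -0.004, -0.001], [0.001, 0.001, -1.0]]
wrist_force: [0.2, -0.2, 0.1]
gripper_width: 0.135
gripper_force: 30.0
```

```bash
python3 go.py .532 .135 .1565 180.3
```

```text
t 14.92 p [0.5309 0.1427 0.1563] jaw -179.76 tilt [-0.08 -0.06] F [ 0.2 -0.2  0.1] M [0.04 0.06 0.05] w 11.7 gf 30.0 j [ 32.  19. -17.   0. -54. -32.]
rot [ 0.0014 -0.0011 -0.0011] cm [ 0.768 -0.107 -0.024]
```

Emit:
arm_command(
  deltas=[
    [0, 0, -0.001, 0.5, -0.11, -0.02, 1],
    [0, 0, -0.001, 0.77, -0.11, -0.02, 1],
    [0, 0, -0.001, 0.77, -0.11, -0.02, 1],
    [0, 0, -0.001, 0.77, -0.11, -0.02, 1],
  ],
)

```text
time_s: 15.25
tcp_pos: [0.5326, 0.1357, 0.1577]
ee_rot: [[0.006, -1.0, 0.001], [-1.0, -0.006, 0.001], [-0.001, -0.001, -1.0]]
wrist_force: [-0.8, 0.2, -1.1]
gripper_width: 0.134
gripper_force: 30.0
```

```bash
python3 go.py .532 .118 .1565 180.3; python3 - <<'E'
from h import *
b,*B=cam("scene");cv2.imwrite("pics/i1.png",crop(b,280,140,80,60,10)); 
P=[[.532,.075,.1322],[.532,.119,.1322],[.532,.0359,.1442],[.532,.0544,.1322]];print((proj(P,*B)-[280,140])*10)
E
```

```text
t 15.25 p [0.5326 0.1357 0.1577] jaw -179.67 tilt [0.05 0.03] F [-0.8  0.2 -1.1] M [ 0.08  0.08 -0.02] w 11.7 gf 30.0 j [ 31.  19. -17.   0. -54. -31.]
rot [-0.0009  0.0005  0.0005] cm [1.774 0.066 0.122]
[[457.46969105 341.85181779]
 [633.89642086 322.47986039]
 [301.73263437 317.09064268]
 [374.05522872 351.01086876]]
```

View pics/i1.png

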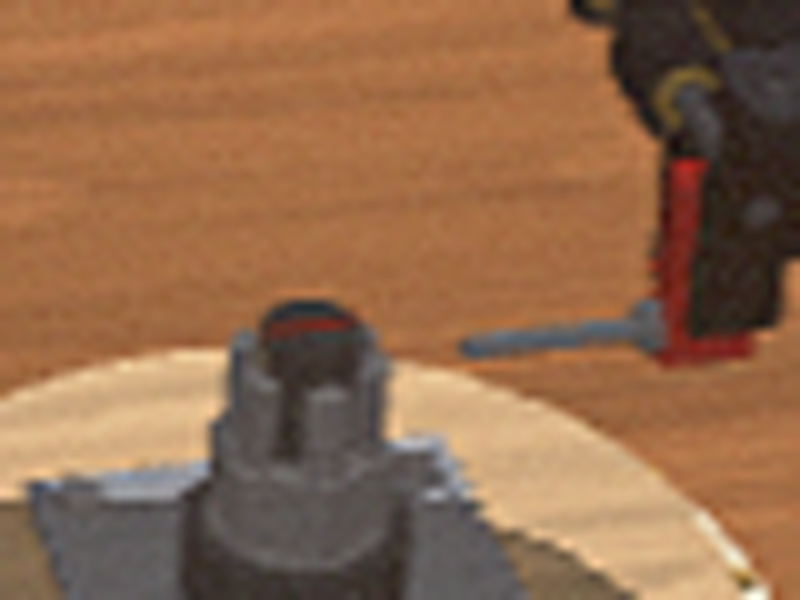

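The pin tip is at crop (463,347), level with the slot beside the spindle and matching the prediction within the camera bias. The spindle's top is at (308,325). I'll advance gently.

Emit:
arm_command(
  deltas=[
    [0, 0, 0, 0.5, 0.05, 0.12, 1],
    [0, 0, 0, 1.0, 0.05, 0.12, 1],
    [0, 0, 0, 1.4, 0.05, 0.12, 1],
    [0, 0, 0, 1.6, 0.05, 0.12, 1],
    [0, 0, 0, 1.6, 0.05, 0.12, 1],
    [0, 0, 0, 1.6, 0.05, 0.12, 1],
  ],
)

```text
time_s: 15.8
tcp_pos: [0.532, 0.1198, 0.156]
ee_rot: [[0.006, -1.0, 0.0], [-1.0, -0.006, 0.0], [-0.0, -0.0, -1.0]]
wrist_force: [0.3, -0.3, -0.7]
gripper_width: 0.134
gripper_force: 30.0
```

```bash
python3 go.py .532 .113 .1565 180.3
```

```text
t 15.8 p [0.532  0.1198 0.156 ] jaw -179.66 tilt [0.01 0.  ] F [ 0.3 -0.3 -0.7] M [ 0.07  0.05 -0.01] w 11.6 gf 30.0 j [ 30.  19. -18.   0. -53. -29.]
rot [-0.0001  0.      0.0007] cm [ 0.682 -0.    -0.047]
```

Emit:
arm_command(
  deltas=[
    [0, 0, 0, 0.15, 0, -0.04, 1],
    [0, 0, 0, 0.3, 0, -0.04, 1],
    [0, 0, 0, 0.45, 0, -0.04, 1],
    [0, 0, 0, 0.6, 0, -0.04, 1],
    [0, 0, 0, 0.65, 0, -0.04, 1],
  ],
)

```text
time_s: 16.22
tcp_pos: [0.5319, 0.1133, 0.1564]
ee_rot: [[0.006, -1.0, -0.0], [-1.0, -0.006, -0.0], [0.0, 0.0, -1.0]]
wrist_force: [0.1, 0.0, -0.6]
gripper_width: 0.134
gripper_force: 30.0
```

Emit:
arm_command(
  deltas=[
    [0, 0, 0, 0.08, 0, 0, 1],
    [0, 0, 0, 0.16, 0, 0, 1],
    [0, 0, 0, 0.24, 0, 0, 1],
    [0, 0, 0, 0.32, 0, 0, 1],
  ],
)

```text
time_s: 16.55
tcp_pos: [0.532, 0.1103, 0.1564]
ee_rot: [[0.006, -1.0, 0.0], [-1.0, -0.006, 0.0], [-0.0, -0.0, -1.0]]
wrist_force: [-0.8, -0.1, -0.2]
gripper_width: 0.133
gripper_force: 30.0
```

```bash
python3 go.py .532 .108 .1565 180.3
```

```text
t 16.55 p [0.532  0.1103 0.1564] jaw -179.64 tilt [0. 0.] F [-0.8 -0.1 -0.2] M [0.01 0.12 0.01] w 11.6 gf 30.0 j [ 29.  19. -18.   0. -53. -28.]
rot [-0.      0.      0.0011] cm [ 0.225 -0.003 -0.01 ]
```

Emit:
arm_command(
  deltas=[
    [0, 0, 0, 0.05, 0, 0, 1],
    [0, 0, 0, 0.1, 0, 0, 1],
    [0, 0, 0, 0.15, 0, 0, 1],
  ],
)

```text
time_s: 16.8
tcp_pos: [0.532, 0.1087, 0.1564]
ee_rot: [[0.006, -1.0, -0.0], [-1.0, -0.006, 0.0], [-0.0, 0.0, -1.0]]
wrist_force: [-0.2, -0.4, -1.1]
gripper_width: 0.135
gripper_force: 30.0
```

Emit:
arm_command(
  deltas=[
    [0, 0, 0, 0.05, 0, 0, 1],
    [0, 0, 0, 0.1, 0, 0, 1],
    [0, 0, 0, 0.1, 0, 0, 1],
  ],
)

```text
time_s: 17.05
tcp_pos: [0.532, 0.1077, 0.1564]
ee_rot: [[0.006, -1.0, 0.0], [-1.0, -0.006, -0.0], [0.0, -0.0, -1.0]]
wrist_force: [-0.0, -0.5, -0.4]
gripper_width: 0.135
gripper_force: 30.0
```

Emit:
arm_command(
  deltas=[
    [0, 0, 0, 0.05, 0, 0, 1],
    [0, 0, 0, 0.08, 0, 0, 1],
    [0, 0, 0, 0.08, 0, 0, 1],
  ],
)

```text
time_s: 17.3
tcp_pos: [0.532, 0.107, 0.1564]
ee_rot: [[0.006, -1.0, -0.0], [-1.0, -0.006, -0.0], [0.0, 0.0, -1.0]]
wrist_force: [-0.2, -0.9, -0.6]
gripper_width: 0.139
gripper_force: 30.0
```

Still free. I'll continue in small steps.

Emit:
arm_command(
  deltas=[
    [0, 0, 0, 0.05, 0, 0, 1],
    [0, 0, 0, 0.1, 0, 0, 1],
    [0, 0, 0, 0.1, 0, 0, 1],
  ],
)

```text
time_s: 17.55
tcp_pos: [0.532, 0.1059, 0.1564]
ee_rot: [[0.006, -1.0, -0.0], [-1.0, -0.006, -0.0], [0.0, 0.0, -1.0]]
wrist_force: [1.0, -0.5, -0.1]
gripper_width: 0.136
gripper_force: 30.0
```

Emit:
arm_command(
  deltas=[
    [0, 0, 0, 0.05, 0, 0, 1],
    [0, 0, 0, 0.1, 0, 0, 1],
    [0, 0, 0, 0.1, 0, 0, 1],
  ],
)

```text
time_s: 17.8
tcp_pos: [0.532, 0.1049, 0.1564]
ee_rot: [[0.006, -1.0, -0.0], [-1.0, -0.006, -0.0], [0.0, 0.0, -1.0]]
wrist_force: [-0.8, 0.7, -1.0]
gripper_width: 0.136
gripper_force: 30.0
```

Emit:
arm_command(
  deltas=[
    [0, 0, 0, 0.05, 0, 0, 1],
    [0, 0, 0, 0.1, 0, 0, 1],
    [0, 0, 0, 0.1, 0, 0, 1],
  ],
)

```text
time_s: 18.05
tcp_pos: [0.532, 0.1039, 0.1564]
ee_rot: [[0.006, -1.0, 0.0], [-1.0, -0.006, 0.0], [-0.0, -0.0, -1.0]]
wrist_force: [0.1, -0.2, -0.7]
gripper_width: 0.134
gripper_force: 30.0
```

It's in the hole with no force, so I'll continue.

Emit:
arm_command(
  deltas=[
    [0, 0, 0, 0.08, 0, 0, 1],
    [0, 0, 0, 0.16, 0, 0, 1],
    [0, 0, 0, 0.24, 0, 0, 1],
    [0, 0, 0, 0.32, 0, 0, 1],
    [0, 0, 0, 0.4, 0, 0, 1],
  ],
)

```text
time_s: 18.47
tcp_pos: [0.532, 0.0999, 0.1564]
ee_rot: [[0.006, -1.0, -0.0], [-1.0, -0.006, -0.0], [0.0, 0.0, -1.0]]
wrist_force: [-0.4, -0.2, -1.0]
gripper_width: 0.137
gripper_force: 30.0
```

Emit:
arm_command(
  deltas=[
    [0, 0, 0, 0.1, 0, 0, 1],
    [0, 0, 0, 0.2, 0, 0, 1],
    [0, 0, 0, 0.3, 0, 0, 1],
    [0, 0, 0, 0.4, 0, 0, 1],
    [0, 0, 0, 0.5, 0, 0, 1],
  ],
)

```text
time_s: 18.88
tcp_pos: [0.5321, 0.0949, 0.1564]
ee_rot: [[0.006, -1.0, 0.0], [-1.0, -0.006, 0.0], [-0.0, -0.0, -1.0]]
wrist_force: [0.3, -1.0, -0.5]
gripper_width: 0.133
gripper_force: 30.0
```

Emit:
arm_command(
  deltas=[
    [0, 0, 0, 0.1, 0, 0, 1],
    [0, 0, 0, 0.2, 0, 0, 1],
    [0, 0, 0, 0.3, 0, 0, 1],
    [0, 0, 0, 0.4, 0, 0, 1],
    [0, 0, 0, 0.5, 0, 0, 1],
  ],
)

```text
time_s: 19.3
tcp_pos: [0.5321, 0.0899, 0.1564]
ee_rot: [[0.006, -1.0, 0.0], [-1.0, -0.006, 0.0], [-0.0, -0.0, -1.0]]
wrist_force: [0.3, -1.0, -1.0]
gripper_width: 0.136
gripper_force: 30.0
```

Emit:
arm_command(
  deltas=[
    [0, 0, 0, 0.1, 0, 0, 1],
    [0, 0, 0, 0.2, 0, 0, 1],
    [0, 0, 0, 0.3, 0, 0, 1],
    [0, 0, 0, 0.4, 0, 0, 1],
    [0, 0, 0, 0.5, 0, 0, 1],
  ],
)

```text
time_s: 19.72
tcp_pos: [0.5321, 0.0849, 0.1564]
ee_rot: [[0.006, -1.0, -0.0], [-1.0, -0.006, -0.0], [0.0, 0.0, -1.0]]
wrist_force: [-0.5, 0.4, -1.0]
gripper_width: 0.133
gripper_force: 30.0
```

Emit:
arm_command(
  deltas=[
    [0, 0, 0, 0.1, 0, 0, 1],
    [0, 0, 0, 0.2, 0, 0, 1],
    [0, 0, 0, 0.3, 0, 0, 1],
    [0, 0, 0, 0.4, 0, 0, 1],
    [0, 0, 0, 0.5, 0, 0, 1],
  ],
)

```text
time_s: 20.13
tcp_pos: [0.5322, 0.0799, 0.1564]
ee_rot: [[0.006, -1.0, 0.0], [-1.0, -0.006, 0.0], [-0.0, -0.0, -1.0]]
wrist_force: [-0.6, 0.2, -0.2]
gripper_width: 0.138
gripper_force: 30.0
```

Emit:
arm_command(
  deltas=[
    [0, 0, 0, 0.1, 0, 0, 1],
    [0, 0, 0, 0.2, 0, 0, 1],
    [0, 0, 0, 0.3, 0, 0, 1],
    [0, 0, 0, 0.4, 0, 0, 1],
  ],
)

```text
time_s: 20.47
tcp_pos: [0.5322, 0.0759, 0.1564]
ee_rot: [[0.006, -1.0, 0.0], [-1.0, -0.006, 0.0], [-0.0, -0.0, -1.0]]
wrist_force: [0.3, 0.6, -0.3]
gripper_width: 0.135
gripper_force: 30.0
```

```bash
python3 go.py .532 .0704 .1565 180.3
```

```text
t 20.47 p [0.5322 0.0759 0.1564] jaw -179.64 tilt [0. 0.] F [ 0.3  0.6 -0.3] M [ 0.07  0.05 -0.01] w 11.8 gf 30.0 j [ 25.  18. -19.   0. -53. -25.]
rot [-0.      0.      0.0011] cm [ 0.552  0.023 -0.012]
```

Emit:
arm_command(
  deltas=[
    [0, 0, 0, 0.1, 0.01, 0, 1],
    [0, 0, 0, 0.2, 0.01, 0, 1],
    [0, 0, 0, 0.25, 0.01, 0, 1],
  ],
)

```text
time_s: 20.72
tcp_pos: [0.5321, 0.0734, 0.1564]
ee_rot: [[0.006, -1.0, -0.0], [-1.0, -0.006, 0.0], [-0.0, 0.0, -1.0]]
wrist_force: [0.1, -0.0, -1.2]
gripper_width: 0.134
gripper_force: 30.0
```

Emit:
arm_command(
  deltas=[
    [0, 0, 0, 0.05, 0, 0, 1],
    [0, 0, 0, 0.1, 0, 0, 1],
  ],
)

```text
time_s: 20.88
tcp_pos: [0.5321, 0.0725, 0.1564]
ee_rot: [[0.006, -1.0, 0.0], [-1.0, -0.006, 0.0], [-0.0, -0.0, -1.0]]
wrist_force: [0.2, -0.3, -1.2]
gripper_width: 0.137
gripper_force: 30.0
```

Emit:
arm_command(
  deltas=[
    [0, 0, 0, 0.04, 0, 0, 1],
    [0, 0, 0, 0.07, 0, 0, 1],
  ],
)

```text
time_s: 21.05
tcp_pos: [0.5322, 0.0723, 0.1565]
ee_rot: [[0.006, -1.0, 0.0], [-1.0, -0.006, 0.001], [-0.001, -0.0, -1.0]]
wrist_force: [-0.7, 2.7, 0.7]
gripper_width: 0.137
gripper_force: 30.0
```

Emit:
arm_command(
  deltas=[
    [0, 0, 0, 0.03, 0, 0, 1],
    [0, 0, 0, 0.03, 0, 0, 1],
  ],
)

```text
time_s: 21.22
tcp_pos: [0.5322, 0.0722, 0.1564]
ee_rot: [[0.006, -1.0, 0.0], [-1.0, -0.006, 0.001], [-0.001, -0.0, -1.0]]
wrist_force: [-1.8, 5.2, 0.0]
gripper_width: 0.135
gripper_force: 30.0
```

```bash
python3 go.py .532 .0704 .1565 180.3; python3 - <<'E'
from h import *
b,*B=cam("scene");cv2.imwrite("pics/i2.png",crop(b,280,140,80,60,10)); 
P=[[.532,.0359-.0255,.1322],[.532,.0544,.1322],[.532,.0359,.1442],[.532,.0584,.123]];print((proj(P,*B)-[280,140])*10+[6,8])
E
```

```text
t 21.22 p [0.5322 0.0722 0.1564] jaw -179.64 tilt [0.02 0.07] F [-1.8  5.2  0. ] M [ 1.34  0.43 -0.03] w 11.7 gf 30.0 j [ 25.  18. -19.  -0. -53. -25.]
rot [-0.0004  0.0012  0.0011] cm [ 0.178  0.018 -0.006]
[[200.11928612 378.76814373]
 [380.05522872 359.01086876]
 [307.73263437 325.09064268]
 [393.56068155 389.15848634]]
```

View pics/i2.png

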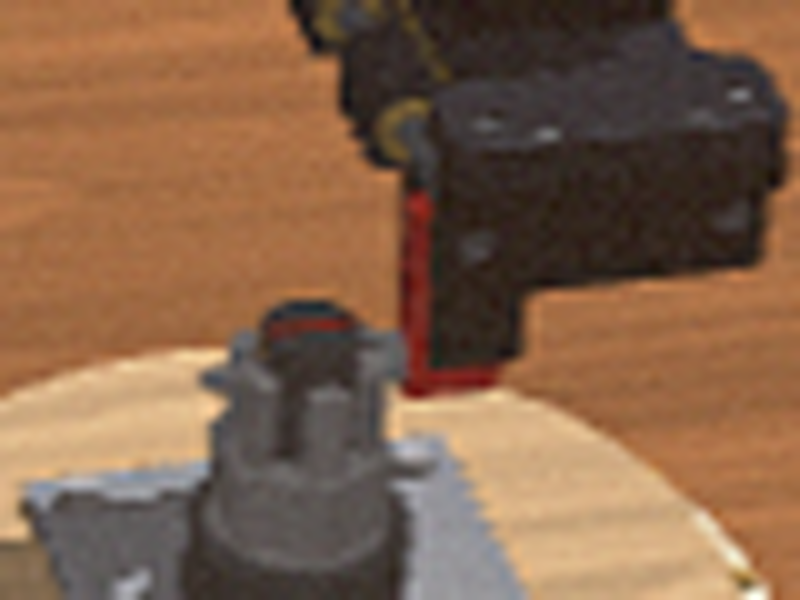

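The shank tip now shows on the far side at (203,378), against (200,379) predicted for the shoulder home. The flange touches the crown at (400,350). The contact force is about 5 N, so I'll ease off and release.

Emit:
arm_command(
  deltas=[
    [0, 0, 0, -0.03, 0, 0, 1],
    [0, 0, 0, -0.03, 0, 0, 0.3],
    [0, 0, 0, -0.03, 0, 0, 0.3],
    [0, 0, 0, -0.03, 0, 0, 0.3],
    [0, 0, 0, -0.03, 0, 0, 0.3],
    [0, 0, 0, -0.03, 0, 0, 0.3],
    [0, 0, 0, -0.03, 0, 0, 0.3],
  ],
)

```text
time_s: 21.85
tcp_pos: [0.5321, 0.0716, 0.1564]
ee_rot: [[0.006, -1.0, -0.0], [-1.0, -0.006, -0.0], [0.0, 0.0, -1.0]]
wrist_force: [-0.5, 0.4, 0.5]
gripper_width: 0.342
gripper_force: 0.0
```

```bash
python3 go.py .532 .0722 .2565 180.3
```

```text
t 21.85 p [0.5321 0.0716 0.1564] jaw -179.65 tilt [-0.   -0.01] F [-0.5  0.4  0.5] M [ 0.06  0.09 -0.02] w 29.7 gf 0.0 j [ 25.  18. -19.   0. -53. -25.]
rot [ 0.     -0.0002  0.0009] cm [ -0.062   0.011 -10.01 ]
```

Emit:
arm_command(
  deltas=[
    [0, 0, 0, 0, 0, -1, 0.3],
    [0, 0, 0, 0, 0, -3, 0.3],
    [0, 0, 0, 0, 0, -6, 0.3],
    [0, 0, 0, 0, 0, -9, 0.3],
    [0, 0, 0, 0, 0, -11, 0.3],
    [0, 0, 0, -4, 0, -13, 0.3],
    [0, 0, 0, -8, 0, -13, 0.3],
    [0, 0, 0, -12, 0, -13, 0.3],
  ],
)

```text
time_s: 22.52
tcp_pos: [0.5319, 0.1928, 0.2897]
ee_rot: [[0.004, -1.0, 0.005], [-1.0, -0.004, 0.003], [-0.003, -0.005, -1.0]]
wrist_force: [1.3, -0.7, 0.2]
gripper_width: 0.346
gripper_force: 0.0
```

Emit:
arm_command(
  deltas=[
    [0, 0, 0, -4, 0, 0, 0.3],
    [0, 0, 0, -8, 0, 0, 0.3],
    [0, 0, 0, -12, 0, 0, 0.3],
    [0, 0, 0, -12, 0, 0, 0.3],
  ],
)

```text
time_s: 22.85
tcp_pos: [0.5304, 0.3178, 0.2861]
ee_rot: [[0.012, -1.0, 0.001], [-1.0, -0.012, 0.001], [-0.001, -0.001, -1.0]]
wrist_force: [0.8, -0.3, -0.8]
gripper_width: 0.352
gripper_force: 0.0
```

```bash
python3 go.py .532 .0722 .2565 180.3; python3 - <<'E'
from h import *
b,*B=cam("scene");a,*A=cam("top");cv2.imwrite("pics/e1.png",np.hstack([crop(b,280,150,50,50,8),crop(a,225,205,50,50,8)]))
m=[.5320,.0359,.1322];P=[[.532,.0359-.0255,.1322],[.532,.0584,.132],[.532,.0704,.1752]]
print(proj(P,*B)-[280,150],proj(P,*A)-[225,205])
im=a.astype(float);w=np.clip(im[...,2]-2*np.maximum(im[...,0],im[...,1]),0,None)[205:240,225:252];v,u=np.nonzero(w>.3*w.max());k=w[v,u]
for z in (.175,): print("red handle",ray([(u+225)@k/k.sum(),(v+205)@k/k.sum()],z,*A))
E
```

```text
t 22.85 p [0.5304 0.3178 0.2861] jaw -179.32 tilt [0.06 0.08] F [ 0.8 -0.3 -0.8] M [-0.03  0.06  0.05] w 30.6 gf 0.0 j [ 46.  20.   4.  -0. -74. -45.]
rot [-0.001   0.0014  0.0066] cm [24.559  0.13   2.924]
[[19.41192861 27.07681437]
 [39.02335544 24.99253119]
 [45.3105714   9.06551378]] [[36.14463019 20.73623156]
 [18.38576146 20.77591072]
 [12.68539369 20.37306488]]
red handle [[0.53249505 0.07118327 0.175     ]]
```

View pics/e1.png

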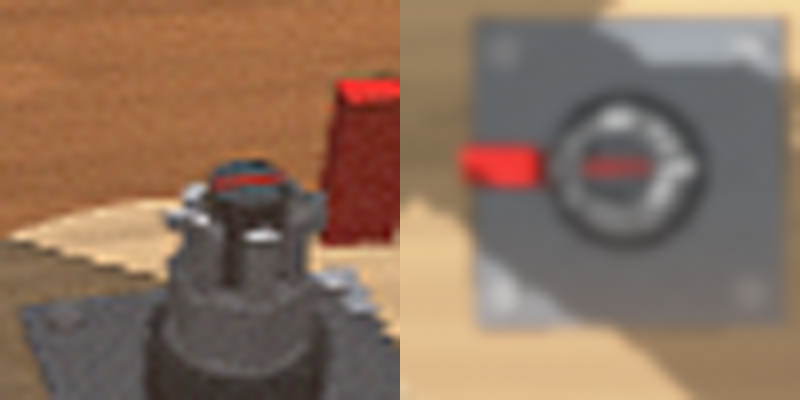

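The last picture shows the pin standing through the nut. The handle is at (505,165) in line with the red line, its top is within about 1.4 mm of the home position, and the tip pokes out at (168,218). The gripper is clear, so I'll hand it in.

```bash
python3 -c "
from station import finish_job
print(finish_job())"
```

```text
the job is handed in; nothing more can be done
None
```

I handed the job in at about 23 s: the nut was tightened about 30° clockwise to the next slot, and the red-handled pin pushed through slot and hole to the shoulder at about 5 N and released. `finish_job()` gave no verdict; the last pictures put the pin within about 1.5 mm of home, inside the 3 mm limit.

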